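# Hold a pipe spool in line inside a meter box

## Task

Swing the hasp off the meter box's lid lug and fold it back past upright, then lift the lid and lay it back so that it stays open. Take the long pipe spool from its cradle, pass it tilted through the box's mouth, which is shorter than the spool, and finish while still holding it inside: level, in line with the two pipe ends and midway between them, touching nothing but your gripper, ready for a mate to do up the union nuts. Leave the other fittings on the table, the short spool among them, where they are.

Things in the scene. Friction and masses are not known exactly. Their poses are not given: they have to be found in the camera images.
- meter_box: Grey plastic water-meter box, fixed, 412 (its x) x 240 (its y) x 170 mm high, walls and floor 6 mm thick. Origin at the centre of its underside; x runs along its length from the hasp end (nearest the robot) to the lid-hinge end, z up. Its top is a 10 mm thick deck, top face at z = 170 mm. At each end a brass pipe stub sticks out 56 mm, axis 125 mm above the table.
- mouth (a point): Centre of the box's mouth, in the plane of the deck's top face (box frame 0, 0, 170 mm). The mouth is a rectangle 235 mm (box x) by 160 mm (box y); the deck overhangs the hollow below by about 82 mm at each end and 34 mm at each side. Axes as the box's.
- pipe_mid (a point): Midway between the two pipe ends inside the box, on their common axis (box frame 0, 0, 125 mm: 45 mm below the deck's top). Axes as the box's, x along the pipes. The pipe ends are brass hex union nuts, 45 mm across, on the end walls; their faces are 350 mm apart, 175 mm either side of this point.
- hasp (a joint): Angle of the hasp, rad: 0 lying flat over the lid's lug (starts at 0 to 0.15), pi/2 upright, 2.75 folded fully back towards the robot's end of the box. Its hinge is stiff (about 0.05 N m): it stays where it is left.
- hasp_hinge (a point): On the axis of the hasp's hinge, mid width, on the near end of the deck (box frame -152, 0, 180 mm). The axis is parallel to the box's y.
- hasp_tab (a point): Middle of the hasp's pull tab, moving with it; x from hinge to free end, y along the hinge, z out of the leaf's upper face. The hasp is a steel leaf 40 mm wide, 4 mm thick, slotted round the lug, 2 to 6 mm above the hinge axis when flat. At 66.5 mm from the hinge it turns up into the tab: 40 mm wide (y), 5 mm thick, 2 to 28 mm above the hinge axis; this point at 18 mm.
- lid (a joint): Angle of the lid, rad: 0 shut, pi/2 upright, 1.95 fully open, leaning back on its stop. The lid weighs 0.45 kg, with hardly any hinge friction: it falls shut if let go before upright, and drops gently back to its stop when let go beyond it.
- lid_hinge (a point): On the axis of the lid's hinge, mid width, on the far end of the deck (box frame 130, 0, 170 mm). The axis is parallel to the box's y. The lid is a light grey ribbed composite plate 251 x 176 x 8 mm lying on the deck over the mouth, reaching from the hinge towards the robot.
- lid_lug (a point): On the lug, an upright steel plate with a padlock hole in the middle of the lid's near edge, over which the hasp drops and which serves as the lid's handle: 242 mm from the hinge, 20 mm wide (y, along the hinge axis), 8 mm thick, standing 28 mm above the lid's top face. This point is 18 mm above that face. z out of the lid's top face, x towards the hinge.
- spool: The long pipe spool, 270 mm, 0.48 to 0.75 kg, lying in a cradle to the left or right of the box. Origin on its axis at mid length (centre of mass), 72 mm above the table; x along its length. Steel barrel 30 mm diameter over the middle 170 mm, then at each end a brass hex collar (43 mm across, 18 mm long) and a white taped end (33 mm diameter, 32 mm long).
- cradle: Fixed timber cradle under the long spool: plywood board 160 x 130 x 12 mm with two battens across it, 20 mm thick, 70 mm free between them, tops 69 mm above the table, each with a 36 mm wide notch (floor at 57 mm) in which the barrel lies. Origin at the centre of the underside, x along the spool. An equal cradle on the box's other side carries the short spool.
- short_spool: A spool of the same make but only 194 mm long, in the other cradle: not the one to fit. Origin on its axis at mid length.
- coupling_a: White pipe coupling standing on end, 36 mm diameter, 55 mm high; bystander. Origin at its underside.
- coupling_b: White pipe coupling as coupling_a; bystander.
- union_a: Brass union standing on its 48 mm hex nut, 58 mm high with a white taped thread at the top; bystander. Origin at its underside.
- tape_roll: Roll of thread tape lying flat, 62 mm diameter, 18 mm high; bystander. Origin at its underside.

How it is judged:
On the way, in this order (a step that is already met when the one before it is completed fails the run):
1. the hasp is off the lug and folded back past upright (value of joint hasp above 1.6 rad), for 0.2 s.
2. the lid is laid back past upright (value of joint lid above 1.6 rad), for 0.2 s.
3. the long spool is lifted out of its cradle in the gripper (height (world z) of spool above 0.11 m and contact force between spool and cradle below 0.1 N and contact force between the fingers and spool above 1 N), for 0.2 s.
At the end, for the whole second after the job is handed in: The gripper holds the long spool (over 1 N) in the box, touching nothing else, at rest: its middle within 20 mm lengthwise and 10 mm sideways and in height of the midpoint between the pipe ends, its axis within 0.1 rad of theirs; lid and hasp still past upright (over 1.6 rad) (contact force between the fingers and spool above 1 N and contact force between spool and meter_box below 0.3 N and contact force between spool and cradle below 0.3 N and x of spool in the frame of pipe_mid between -0.02 and 0.02 m and y of spool in the frame of pipe_mid between -0.01 and 0.01 m and z of spool in the frame of pipe_mid between -0.01 and 0.01 m and angle between the x axis of spool and the x axis of pipe_mid, either way round below 0.1 rad and linear speed of spool below 0.03 m/s and value of joint each of lid, hasp above 1.6 rad); the arm keeps its last pose, push and grip.
It fails at once if the lid is lifted while the hasp is still over its lug (value of joint lid above 0.12 rad and value of joint hasp below 1 rad).
It fails at once if another fitting on the table is shifted by more than 40 mm (distance of any of short_spool, coupling_a, coupling_b, union_a, tape_roll from where it was at the start of the episode above 0.04 m).
It also fails if it takes over 72 s, if anything falls off the work surface, if the arm or the gripper's body presses on something with over 40 N, if the wrist force passes 120 N, or if a joint passes its speed limit or range.

## Robot

A 6-joint arm with a two-finger parallel gripper is mounted at the origin on the work surface. World frame = base frame: x ahead of the robot, y to its left, z up, the work surface at z = 0. Lengths are in m, angles in rad, forces in N, time in s.
With the tool pointing down it reaches from about 0.35 to 0.975 m from the base axis. Payload 4.9 kg.
Tool frame: the origin (TCP) lies at the centre of the arm's flange, where the gripper is bolted on; the fingertips stand 173 mm ahead of it and the grasp point (between the pads) lies 155 mm ahead of it (ctrl.finger_overhang is the distance from the TCP to the fingertips, in m); z points along the fingers, y is the direction in which the jaws open and shut (so a half turn about z gives the same grasp; the last joint's range is limited). The gripper opens to 85 mm and grips with 20 to 120 N. Pads are 22 mm wide; open, the fingers measure 114 mm over their backs; the gripper's body (76 mm by 85 mm) begins 54 mm behind the grasp point. The pads swing forward as they close: fully open they stand 13 mm farther back than shut.
Start: joints at [-0.119, 0.053, 1.613, -0, 1.476, -0.119], TCP at [0.625, 0, 0.405] pointing down, gripper open.
Joint ranges: [-3.01, 3.01], [-1.01, 2.22], [0.06, 2.58], [-1.02, 4.17], [0.09, 2.62], [-3.14, 3.14]. Speed limits (rad/s): [2.57, 2.57, 3.14, 3.14, 3.14, 3.14].

## Interface

Orientations are given as a rotation vector (axis times angle).
In Python, from station import ctrl, eyes, spotter gives the robot as it stands.
- The arm moves only by the shell command python3 -m crank 'ROWS' [FORCE]. ROWS is JSON, a list of rows, each a list of 7 numbers: the turn, a rotation vector about the tool's x, y, z in rad, then the shift along the tool's x, y, z in mm, then the closure, from -1 (fully open) to 1 (shut). A call has 1 to 8 rows; each row shifts and turns the pose as measured when the row begins, along the tool's axes as they then stand; what a row does not reach is not made up. A row lasts 1/12 s, in which the tool goes at most 41.7 mm and 7.16 degrees, less where a joint would pass 70% of its speed; a pose out of reach is approached as far as the arm can. A call is refused whole if a number of a shift passes 41.7 or a number of a turn 0.125, either way. A call with a gripper value outside its range is refused whole. The fingers move at their own pace and stop on an object; FORCE is the grip in N (left out, the last holds). Time passes only in rows, so rows that do not move let the fingers close. It gives the time, the measured TCP pose, the force and the opening at its end, in the units of the state.
- ctrl.get_obs(): the state, without advancing time (a new reading comes with each control period).
- eyes.get_image(name): name is "scene" or "side" or "wrist"; returns a dict with "image" (420x560x3 uint8, red, green, blue), "vertical_fov" (degrees; the focal length in pixels is half the picture's height over the tangent of half this angle, whatever the lens; pixels are square), "cx", "cy" (the principal point, pixels), "rvec" (rotation vector, rad) and "tvec" (3), from world to camera coordinates, as OpenCV has them; the wrist camera has in their place "mount" (4x4, takes a point from camera to tool coordinates, whose origin is the TCP and whose axes are the flange's). Camera axes: x right, y down, z forward; pixel columns grow to the right and rows downward; lengths in m; the calibration is good to about 2 mm. A picture is of the moment at which its call begins: read the wrist's pose just before it. There is no depth.
- ctrl.finish_job(): hands the job in, once; it reports no verdict.
Trained networks look in a picture, given as the dict that the camera call returned (one of the last four; its "shot" number tells which), for a name from the list of things; names that differ only in an ending like _2 or _b are one class to them, and where a whole thing is asked for, a point or a joint stands for the part that bears it (a point fixed in the world has none). Each returns a list of dicts, best first, with "confidence" (0 to 1); they miss things now and then, are a little off and sometimes report something else, mostly with a low value. They report only what shows in the picture. A call takes as long as a camera call.
- spotter.look_for(query, picture): "centre" ([x, y, z] in m, in world coordinates, good to about 4 mm: the middle of the surface that is visible of it).
- spotter.outline_of(query, picture): "region" (420x560 bool, what is visible of it).
- spotter.mark_of(query, picture): "centre" ([x, y, z] in m, in world coordinates, good to about 4 mm: a listed point, or the origin of a listed thing).
The state is a dict: "t": time; "q": joint angles; "dq": joint speeds; "effort": joint torques, N m; "tool_pos": TCP position; "tool_rot": TCP orientation; "contact_force": force on the tool from outside, world axes, zero at the start; "wrist_torque": the same for the moment, N m; "opening": finger opening in m.
Only numpy, scipy, OpenCV 4.12 (cv2) and the standard library are available. Lean on these libraries where they do the work, as an engineer would, in place of code of your own. Each camera call takes 0.05 s, during which the arm holds its last target.

## Working session

There is one attempt and no reset: what is moved stays moved. The work goes in short steps, Python scripts to look and compute and a shell command to move; the robot and the scene stay as the last step left them, time stands still between calls to the robot, and variables do not carry over. Pictures are saved under pics/ and viewed, and the job is handed in when it is done.

```bash
ls; mkdir -p pics
cat > h.py <<'E'
import numpy as np, cv2
from station import ctrl, eyes, spotter
from scipy.spatial.transform import Rotation as R
def shot(n,f=None):
    p=eyes.get_image(n)
    if f: cv2.imwrite('pics/'+f,cv2.cvtColor(p['image'],cv2.COLOR_RGB2BGR))
    return p
E
python3 - <<'E'
from h import *
print(ctrl.get_obs())
for c in ['scene','side','wrist']:
    p=shot(c,c+'0.png')
    print(c,{k:v for k,v in p.items() if k!='image'})
    for q in ['mouth','pipe_mid','hasp_hinge','hasp_tab','lid_hinge','lid_lug','spool','cradle','short_spool','meter_box','coupling_a','union_a','tape_roll']:
        try: print(q,[(np.round(d['centre'],4).tolist(),round(d['confidence'],2)) for d in spotter.mark_of(q,p)][:3])
        except Exception as e: print(q,e)
E
```

```text
pics
{'t': 0.0, 'q': array([-1.19015217e-01,  5.33645875e-02,  1.61429949e+00, -2.27556912e-05,
        1.47598106e+00, -1.19006218e-01]), 'dq': array([-1.19232371e-03,  6.38443297e-05,  2.30628745e-04,  6.01088301e-05,
        5.34787926e-04,  1.57454303e-04]), 'effort': array([ 2.70554956e-04, -3.93670499e+01, -3.70175600e+01, -1.62778279e-04,
        6.93513779e-03, -6.06393527e-06]), 'tool_pos': array([6.24732879e-01, 2.04270031e-05, 4.03454574e-01]), 'tool_rot': array([-2.22031766e+00, -2.22030251e+00,  2.01987518e-03]), 'contact_force': array([ 0.07500835, -0.19760717, -0.1208621 ]), 'wrist_torque': array([ 0.00479279,  0.00598801, -0.00928665]), 'opening': 0.08536315007383276}
scene {'vertical_fov': 54.190747076208666, 'cx': 284.7083222128855, 'cy': 209.52424950464172, 'rvec': array([ 1.73287776,  1.35711484, -0.74074395]), 'tvec': array([-0.12942154, -0.12555794,  1.41040847]), 'shot': 1}
mouth [([0.559, -0.031, 0.1721], 0.97), ([0.3629, -0.2419, -0.0003], 0.55)]
pipe_mid []
hasp_hinge [([0.4047, -0.0169, 0.182], 0.75)]
hasp_tab [([0.592, 0.3716, 0.0026], 0.73), ([0.4652, -0.
[... 1431 characters left out ...]
5, 'cx': 282.9635635530618, 'cy': 207.553618966163, 'mount': array([[-1.87373961e-04, -9.47908098e-01, -3.18543879e-01,
         8.20875491e-02],
       [ 9.99998956e-01, -6.34113368e-04,  1.29874551e-03,
        -4.11636347e-04],
       [-1.43308431e-03, -3.18543303e-01,  9.47907227e-01,
         3.06781787e-02],
       [ 0.00000000e+00,  0.00000000e+00,  0.00000000e+00,
         1.00000000e+00]]), 'shot': 3}
mouth [([0.5519, -0.0342, 0.1702], 0.96)]
pipe_mid [([0.6804, -0.0432, 0.1644], 0.4)]
hasp_hinge []
hasp_tab [([0.4712, -0.0257, 0.2025], 0.71)]
lid_hinge [([0.6853, -0.0485, 0.1666], 0.83)]
lid_lug []
spool []
cradle []
short_spool []
meter_box []
coupling_a []
union_a []
tape_roll []
```

View pics/scene0.png

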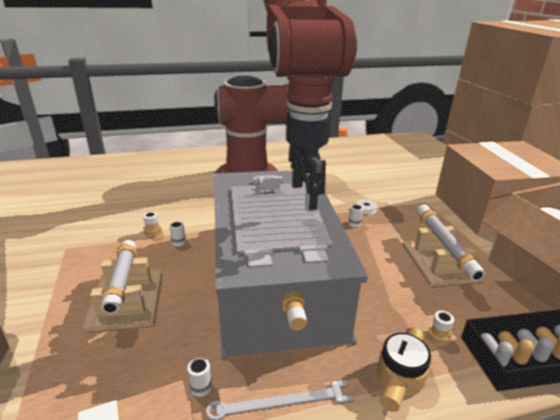

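View pics/side0.png

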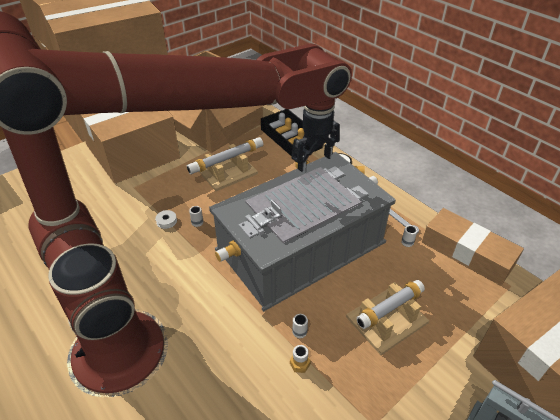

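View pics/wrist0.png

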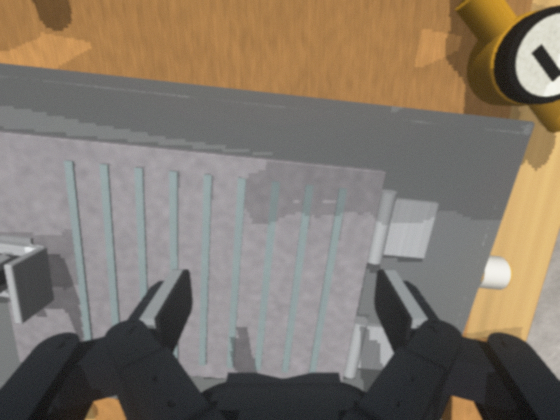

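The scene picture shows the box at about (280, 250), with the hasp and lug at its near end. The long spool is at about (450, 240), on the robot's left, and the short one is at (120, 275). Next I'll fit the box pose from the marks and work out the hasp grasp.

```bash
cat >> h.py <<'E'
from scipy.optimize import least_squares
LOC={'mouth':(0,0),'hasp_hinge':(-.152,0),'lid_hinge':(.130,0),'meter_box':(0,0)}
def fitbox(obs):
    def f(v):
        c,s=np.cos(v[2]),np.sin(v[2]); r=[]
        for l,p in obs: r+=[v[0]+c*l[0]-s*l[1]-p[0], v[1]+s*l[0]+c*l[1]-p[1]]
        return r
    s=least_squares(f,[.556,-.034,-.1],loss='soft_l1',f_scale=.004); return s.x
def rep():
    o=ctrl.get_obs(); 
    print('t',round(o['t'],2),'pos',np.round(o['tool_pos'],4),'F',np.round(o['contact_force'],1),'open',round(o['opening'],4)); print(np.round(R.from_rotvec(o['tool_rot']).as_matrix(),3),np.round(o['q'],2)); return o
E
python3 - <<'E'
from h import *
obs=[]
tabs=[]; lugs=[]
for k in range(2):
  for c in ['scene','side','wrist']:
    p=eyes.get_image(c)
    for q in LOC:
        for d in spotter.mark_of(q,p)[:1]:
            w=d['centre']
            if d['confidence']>.5 and abs(w[1])<.1: obs.append((LOC[q],w))
    for d in spotter.mark_of('hasp_tab',p): 
        if abs(d['centre'][1])<.1 and d['confidence']>.5: tabs.append(d['centre'])
    for d in spotter.mark_of('lid_lug',p): 
        if abs(d['centre'][1])<.1 and d['confidence']>.5: lugs.append(d['centre'])
# edges via wrist
v=fitbox(obs); print(len(obs),v)
c,s=np.cos(v[2]),np.sin(v[2])
for n,T in (('tab',tabs),('lug',lugs)):
    T=np.array(T); d=T[:,:2]-v[:2]; print(n,np.round(np.c_[d@[c,s],d@[-s,c],T[:,2]],4))
# spool axis
for cam in ['scene','side']:
    p=eyes.get_image(cam)
    for q in ['spool']:
        for d in spotter.outline_of(q,p)[:2]:
            m=d['region']; ys,xs=np.nonzero(m); print(cam,q,d['confidence'],m.sum(),xs.min(),xs.max(),ys.min(),ys.max())
            P=np.c_[xs,ys].astype(float); mu=P.mean(0); u=np.linalg.svd(P-mu,full_matrices=False)[2][0]
            t=(P-mu)@u
            f=210/np.tan(np.radians(p['vertical_fov'])/2)
            Rm=cv2.Rodrigues(p['rvec'])[0]; 
            C=-Rm.T@p['tvec']; out=[]
            for tt in (t.min(),t.max()):
                e=mu+u*tt; ray=Rm.T@np.array([(e[0]-p['cx'])/f,(e[1]-p['cy'])/f,1]); l=(.074-C[2])/ray[2]; out.append(C+l*ray)
            out=np.array(out); dd=out[1]-out[0]; print(np.round(out,3),np.linalg.norm(dd),np.arctan2(dd[1],dd[0]))
E
```

```text
19 [ 0.55626979 -0.03502289 -0.10642221]
tab [[-0.0911  0.0035  0.2021]
 [-0.0858 -0.003   0.2058]
 [-0.0852  0.0035  0.1998]
 [-0.0901  0.0018  0.2016]
 [-0.0879 -0.0029  0.2074]
 [-0.0857  0.0015  0.1996]]
lug [[-0.1127 -0.0006  0.1949]
 [-0.1092 -0.0015  0.1938]
 [-0.1135  0.0014  0.1953]
 [-0.1113  0.0007  0.1933]]
scene spool 0.58 1368 416 484 205 280
[[0.444 0.384 0.074]
 [0.737 0.355 0.074]] 0.2950163782299373 -0.09881685917861244
side spool 0.63 730 188 261 138 172
[[0.723 0.36  0.074]
 [0.452 0.39  0.074]] 0.27328304656400026 3.030153738463378
```

```bash
python3 -m crank '[[0,0,0.12,-5,-31,0,-1],[0,0,0.12,0,0,0,-1],[0,0,0.12,0,0,0,-1],[0,0,0.12,0,0,0,-1],[0,0,0.12,0,0,0,-1],[0,0,0.12,0,0,0,-1],[0,0,0.12,0,0,0,-1],[0,0,0.12,0,0,0,-1]]' 20
python3 -m crank '[[0,0,0.12,0,0,0,-1],[0,0,0.12,0,0,0,-1],[0,0,0.12,0,0,0,-1],[0,0,0.12,0,0,0,-1],[0,0,0.12,0,0,0,-1],[0,0,0.12,0,0,0,-1],[0,0,0,0,0,0,-1]]' 20
python3 - <<'E'
from h import *
o=rep(); Rm=R.from_rotvec(o['tool_rot']).as_matrix()
print('shift tool mm',Rm.T@(np.array([.4698,-.0258,.352])-o['tool_pos'])*1000)
E
```

```text
t: 5.07
tool_pos: [0.5911, -0.0051, 0.3994]
tool_rot: [-3.01, -0.888, 0.013]
contact_force: [-0.2, -0.2, 0.9]
opening: 0.0854
t: 5.65
tool_pos: [0.591, -0.0051, 0.3996]
tool_rot: [-3.129, 0.28, 0.013]
contact_force: [-0.0, 0.7, -0.9]
opening: 0.0854
t 5.65 pos [ 0.591  -0.0051  0.3996] F [-0.   0.7 -0.9] open 0.0854
[[ 0.984 -0.178 -0.008]
 [-0.178 -0.984  0.001]
 [-0.008  0.    -1.   ]] [-0.13 -0.02  1.7  -0.    1.48  1.61]
shift tool mm [-115.21635012   41.90632282   48.60396671]
```

```bash
python3 -m crank '[[0,0,-0.07,-35,6,0,-1],[0,0,0,-29,12,0,-1],[0,0,0,-28,10,0,-1],[0,0,0,-20,8,0,-1],[0,0,0,0,0,0,-1]]' 20
python3 - <<'E'
from h import *
o=rep(); Rm=R.from_rotvec(o['tool_rot']).as_matrix()
print('shift tool mm',Rm.T@(np.array([.4698,-.0258,.352])-o['tool_pos'])*1000)
E
```

```text
t: 6.07
tool_pos: [0.4734, -0.0273, 0.3965]
tool_rot: [-3.137, 0.136, 0.024]
contact_force: [-0.0, -0.3, -1.0]
opening: 0.0856
t 6.07 pos [ 0.4734 -0.0273  0.3965] F [-0.  -0.3 -1. ] open 0.0856
[[ 0.996 -0.087 -0.015]
 [-0.087 -0.996  0.002]
 [-0.015 -0.001 -1.   ]] [-0.21 -0.31  1.96 -0.    1.51  1.44]
shift tool mm [-3.03449696 -1.18461353 44.6016826 ]
```

```bash
python3 -m crank '[[0,0.01,0.02,-3,-1,22,-1],[0,0,0,-1,0,20,-1],[0,0,0,0,0,3,-1],[0,0,0,0,0,0,-0.2],[0,0,0,0,0,0,-0.2],[0,0,0,0,0,0,0.2]]' 20
python3 - <<'E'
from h import *
shot('side','s1.png');shot('wrist','w1.png'); rep()
E
```

```text
t: 6.57
tool_pos: [0.4697, -0.0261, 0.3542]
tool_rot: [-3.138, 0.152, -0.005]
contact_force: [-0.0, -1.1, -0.3]
opening: 0.0517
t 6.67 pos [ 0.4698 -0.0261  0.3545] F [ 0.9 -0.7 -0.5] open 0.0393
[[ 0.995 -0.097  0.004]
 [-0.097 -0.995 -0.   ]
 [ 0.004 -0.    -1.   ]] [-0.21 -0.3   2.02  0.    1.42  1.45]
```

View pics/s1.png

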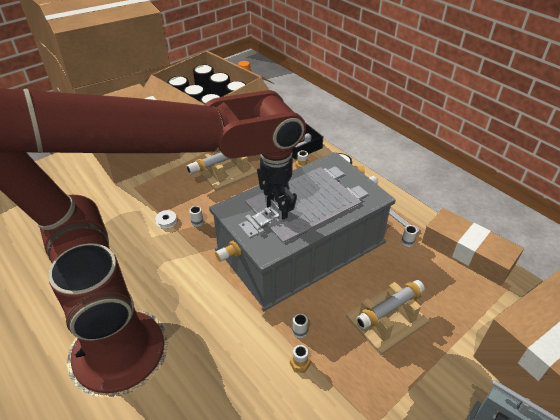

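View pics/w1.png

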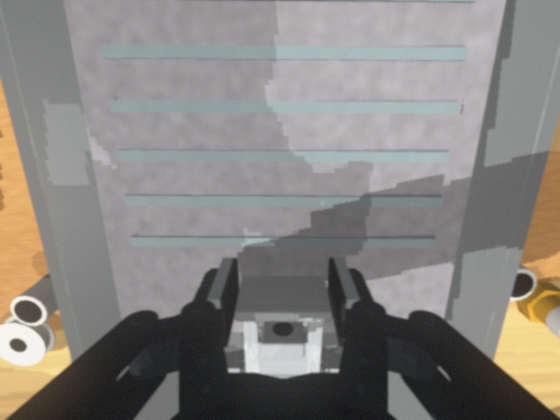

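```bash
python3 -m crank '[[0,0,0,0,0,0,1],[0,0,0,0,0,0,1],[0,0,0,-5,0,-13,1],[0,0,0,-8,0,-11,1],[0,0,0,-10,0,-10,1],[0,0,0,-12,0,-7,1],[0,0,0,0,0,0,1]]' 30
python3 - <<'E'
from h import *
shot('side','s2.png'); o=rep()
c,s=np.cos(-.106),np.sin(-.106); Rm=R.from_rotvec(o['tool_rot']).as_matrix()
g=o['tool_pos']+Rm[:,2]*.15; d=g[:2]-[.5563,-.035]; r=np.array([d@[c,s]+.152,g[2]-.18]); print(r,np.hypot(*r),np.arctan2(r[1],r[0]))
E
```

```text
t: 7.25
tool_pos: [0.4352, -0.0227, 0.394]
tool_rot: [-3.137, 0.151, -0.016]
contact_force: [-3.3, -0.4, -2.7]
opening: 0.0394
t 7.3 pos [ 0.4356 -0.0228  0.3937] F [-1.7  0.4  0. ] open 0.0392
[[ 0.995 -0.096  0.009]
 [-0.096 -0.995  0.   ]
 [ 0.009 -0.001 -1.   ]] [-0.22 -0.42  2.05  0.    1.51  1.44]
[0.03211311 0.06373359] 0.07136682014860364 1.1040616781842372
```

View pics/s2.png

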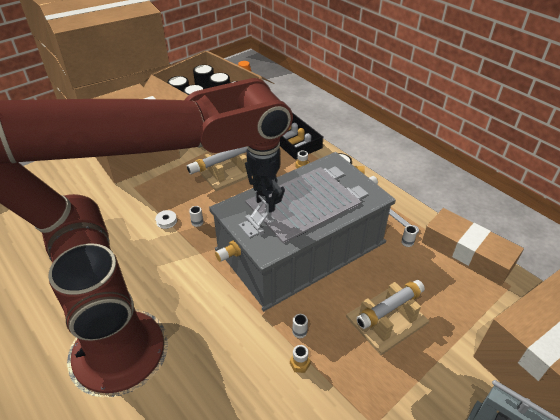

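```bash
python3 -m crank '[[0,0,0,-13,0,-5,1],[0,0,0,-14,0,-2,1],[0,0,0,-14,0,0,1],[0,0,0,-13,0,3,1],[0,0,0,-13,0,6,1],[0,0,0,-11,0,8,1],[0,0,0,0,0,0,1]]' 30
python3 - <<'E'
from h import *
shot('side','s3.png'); o=rep()
c,s=np.cos(-.106),np.sin(-.106); Rm=R.from_rotvec(o['tool_rot']).as_matrix()
g=o['tool_pos']+Rm[:,2]*.15; d=g[:2]-[.5563,-.035]; r=np.array([d@[c,s]+.152,g[2]-.18]); print(r,np.hypot(*r),np.arctan2(r[1],r[0]))
E
```

```text
t: 7.88
tool_pos: [0.3637, -0.0156, 0.3939]
tool_rot: [-3.137, 0.15, -0.083]
contact_force: [6.4, -1.1, -14.4]
opening: 0.0392
t 7.93 pos [ 0.3641 -0.0157  0.3939] F [2.6 1.  0.1] open 0.039
[[ 0.994 -0.095  0.053]
 [-0.095 -0.995 -0.002]
 [ 0.053 -0.003 -0.999]] [-0.25 -0.66  2.2   0.01  1.55  1.41]
[-0.0332362   0.06407356] 0.07218078462916644 2.049307075833
```

View pics/s3.png

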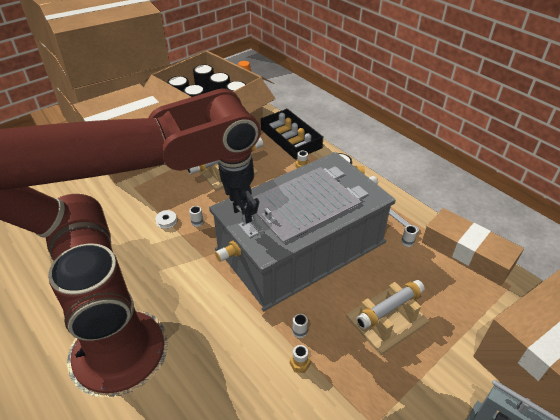

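```bash
python3 -m crank '[[0,0,0,-9,0,6,1],[0,0,0,-9,0,7,1],[0,0,0,0,0,0,1],[0,0,0,0,0,0,-0.6],[0,0,0,0,0,0,-0.6],[0,0,0,0,0,-10,-0.6],[0,0,0,0,0,-35,-0.6],[0,0,0,15,0,-30,-0.6]]' 30
python3 - <<'E'
from h import *
shot('side','s4.png'); o=rep()
Rm=R.from_rotvec(o['tool_rot']).as_matrix()
g=np.array([.5563,-.035,.2])+np.array([np.cos(-.106),np.sin(-.106),0])*-.112
print(g, Rm.T@(g+[0,0,.155]-o['tool_pos'])*1000)
E
```

```text
t: 8.6
tool_pos: [0.3598, -0.0156, 0.4565]
tool_rot: [-3.134, 0.149, -0.073]
contact_force: [-0.2, -0.9, 0.7]
opening: 0.0686
t 8.65 pos [ 0.3622 -0.0161  0.4631] F [-0.9 -0.6  3.3] open 0.0686
[[ 0.994 -0.095  0.057]
 [-0.095 -0.995 -0.001]
 [ 0.057 -0.004 -0.998]] [-0.25 -0.68  2.1   0.01  1.67  1.41]
[ 0.44492863 -0.02315022  0.2       ] [ 76.67537275  -0.41625877 112.64396593]
```

View pics/s4.png

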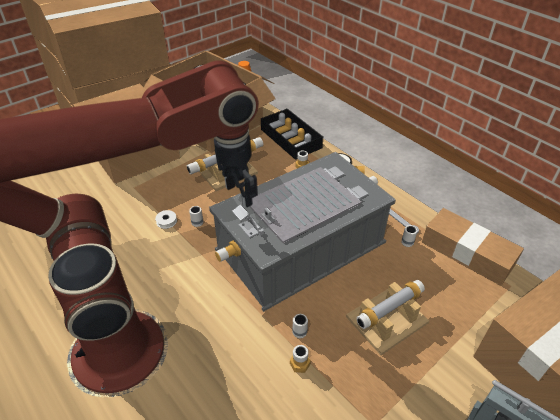

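```bash
python3 -m crank '[[0,-0.057,0,30,0,0,-0.6],[0,0,0,35,0,20,-0.6],[0,0,0,10,0,20,-0.6],[0,0,0,0,0,0,-0.6]]' 30
python3 - <<'E'
from h import *
o=rep()
Rm=R.from_rotvec(o['tool_rot']).as_matrix()
g=np.array([.5563,-.035,.2])+np.array([np.cos(-.106),np.sin(-.106),0])*-.112
print(g, Rm.T@(g-o['tool_pos'])*1000-[0,0,155])
E
```

```text
t: 8.98
tool_pos: [0.4408, -0.0235, 0.4341]
tool_rot: [-3.138, 0.149, -0.022]
contact_force: [-0.5, 0.3, -0.7]
opening: 0.0684
t 8.98 pos [ 0.4408 -0.0235  0.4341] F [-0.5  0.3 -0.7] open 0.0684
[[ 0.995 -0.095  0.014]
 [-0.095 -0.995 -0.   ]
 [ 0.014 -0.001 -1.   ]] [-0.22 -0.43  1.98  0.    1.57  1.44]
[ 0.44492863 -0.02315022  0.2       ] [ 0.80494364 -0.49395766 79.13409197]
```

```bash
python3 -m crank '[[0,-0.014,0,0,0,38,-0.6],[0,0,0,0,0,30,-0.6],[0,0,0,1,0,8,-0.6],[0,0,0,0,0,3,0],[0,0,0,0,0,0,0.4],[0,0,0,0,0,0,1],[0,0,0,0,0,0,1]]' 30
python3 - <<'E'
from h import *
shot('wrist','w5.png'); o=rep()
Rm=R.from_rotvec(o['tool_rot']).as_matrix()
g=np.array([.5563,-.035,.2])+np.array([np.cos(-.106),np.sin(-.106),0])*-.112
print(g, Rm.T@(g-o['tool_pos'])*1000-[0,0,155])
E
```

```text
t: 9.57
tool_pos: [0.4447, -0.024, 0.3614]
tool_rot: [-3.138, 0.149, -0.008]
contact_force: [-2.1, 15.4, -1.8]
opening: 0.0204
t 9.62 pos [ 0.4447 -0.0238  0.3615] F [-0.1  4.9 -1.9] open 0.0191
[[ 0.996 -0.095  0.005]
 [-0.095 -0.996  0.001]
 [ 0.005 -0.001 -1.   ]] [-0.22 -0.37  2.06  0.    1.45  1.44]
[ 0.44492863 -0.02315022  0.2       ] [-0.63597702 -0.44848693  6.47082374]
```

View pics/w5.png

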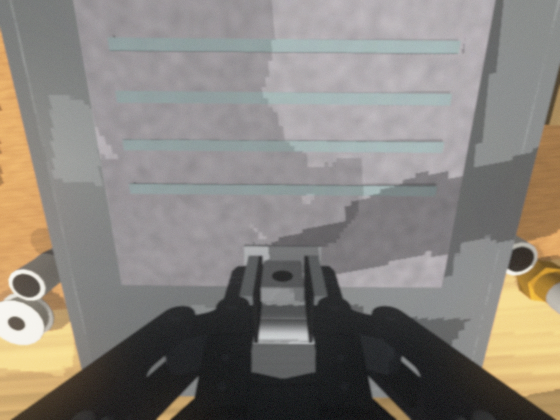

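```bash
python3 -m crank '[[0,0,0,0,0,0,0.3],[0,0,0,0,0,6,0.3],[0,0,0,0,0,0,1],[0,0,0,0,0,0,1]]' 40
python3 - <<'E'
from h import *
o=rep()
th=np.arange(0,1.81,.12); p=np.c_[-242*np.cos(th)+28*np.sin(th),242*np.sin(th)+28*np.cos(th)]
print(np.c_[th[1:],np.round(np.diff(p,axis=0),0)].tolist())
E
```

```text
t: 9.95
tool_pos: [0.4453, -0.0237, 0.359]
tool_rot: [-3.138, 0.148, -0.019]
contact_force: [0.7, 1.0, -3.0]
opening: 0.0189
t 9.95 pos [ 0.4453 -0.0237  0.359 ] F [ 0.7  1.  -3. ] open 0.0189
[[ 0.995 -0.094  0.012]
 [-0.094 -0.996 -0.   ]
 [ 0.012 -0.001 -1.   ]] [-0.22 -0.37  2.07  0.    1.44  1.44]
[[0.12, 5.0, 29.0], [0.24, 8.0, 28.0], [0.36, 12.0, 27.0], [0.48, 15.0, 25.0], [0.6, 18.0, 23.0], [0.72, 20.0, 21.0], [0.84, 23.0, 18.0], [0.96, 25.0, 15.0], [1.08, 26.0, 12.0], [1.2, 28.0, 9.0], [1.3199999999999998, 29.0, 6.0], [1.44, 29.0, 2.0], [1.56, 29.0, -1.0], [1.68, 29.0, -5.0], [1.7999999999999998, 28.0, -8.0]]
```

```bash
python3 -m crank '[[0,0,0,2,0,-15,1],[0,0,0,6,0,-28,1],[0,0,0,9,0,-28,1],[0,0,0,12,0,-26,1],[0,0,0,0,0,0,1]]' 40
python3 - <<'E'
from h import *
shot('side','s6.png'); o=rep()
c,s=np.cos(-.106),np.sin(-.106); Rm=R.from_rotvec(o['tool_rot']).as_matrix()
g=o['tool_pos']+Rm[:,2]*.160; d=g[:2]-[.5563,-.035]; r=np.array([-(d@[c,s]-.130),g[2]-.17]); print(r,np.hypot(*r),np.arctan2(r[1],r[0])-np.arctan2(28,242))
E
```

```text
t: 10.37
tool_pos: [0.4743, -0.0268, 0.453]
tool_rot: [-3.137, 0.149, -0.023]
contact_force: [-0.6, 1.4, -1.6]
opening: 0.0186
t 10.42 pos [ 0.4734 -0.0267  0.4501] F [-0.2  1.  -2.3] open 0.0188
[[ 0.995 -0.095  0.01 ]
 [-0.095 -0.995  0.   ]
 [ 0.01  -0.001 -1.   ]] [-0.21 -0.35  1.9   0.    1.58  1.45]
[0.21166927 0.12014189] 0.24338848213002826 0.4010592587222026
```

View pics/s6.png

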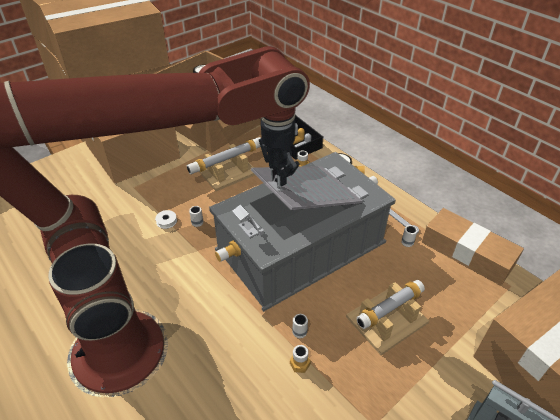

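The lid is lifting in the gripper, to about 0.4 rad, and the radius holds at 243 mm. I'll carry on along the arc.

```bash
python3 -m crank '[[0,0,0,14,0,-26,1],[0,0,0,17,0,-24,1],[0,0,0,19,0,-21,1],[0,0,0,22,0,-19,1],[0,0,0,24,0,-16,1],[0,0,0,0,0,0,1]]' 40
python3 - <<'E'
from h import *
o=rep()
c,s=np.cos(-.106),np.sin(-.106); Rm=R.from_rotvec(o['tool_rot']).as_matrix()
g=o['tool_pos']+Rm[:,2]*.160; d=g[:2]-[.5563,-.035]; r=np.array([-(d@[c,s]-.130),g[2]-.17]); print(r,np.hypot(*r),np.arctan2(r[1],r[0])-np.arctan2(28,242))
E
```

```text
t: 10.92
tool_pos: [0.5672, -0.0362, 0.5379]
tool_rot: [-3.135, 0.152, 0.055]
contact_force: [-0.4, 1.3, -0.7]
opening: 0.0181
t 10.92 pos [ 0.5672 -0.0362  0.5379] F [-0.4  1.3 -0.7] open 0.0181
[[ 0.995 -0.097 -0.035]
 [-0.097 -0.995  0.004]
 [-0.035 -0.001 -0.999]] [-0.19 -0.12  1.56 -0.    1.73  1.47]
[0.12460647 0.20800146] 0.24246933906406973 0.9158740444509069
```

```bash
python3 -m crank '[[0,0,0,25,0,-16,1],[0,0,0,26,0,-14,1],[0,0,0,27,0,-11,1],[0,0,0,28,0,-8,1],[0,0,0,29,0,-4,1],[0,0,0,0,0,0,1]]' 40
python3 - <<'E'
from h import *
shot('side','s7.png');o=rep()
c,s=np.cos(-.106),np.sin(-.106); Rm=R.from_rotvec(o['tool_rot']).as_matrix()
g=o['tool_pos']+Rm[:,2]*.160; d=g[:2]-[.5563,-.035]; r=np.array([-(d@[c,s]-.130),g[2]-.17]); print(r,np.hypot(*r),np.arctan2(r[1],r[0])-np.arctan2(28,242))
E
```

```text
t: 11.42
tool_pos: [0.7021, -0.0497, 0.571]
tool_rot: [-3.135, 0.153, 0.114]
contact_force: [-0.8, 2.2, 3.1]
opening: 0.0184
t 11.47 pos [ 0.7008 -0.0495  0.5711] F [0.1 1.2 1.7] open 0.018
[[ 0.993 -0.098 -0.074]
 [-0.097 -0.995  0.004]
 [-0.074  0.003 -0.997]] [-0.18  0.21  1.17 -0.01  1.84  1.49]
[-0.00340008  0.24149884] 0.2415227715169238 1.4696842031594741
```

View pics/s7.png

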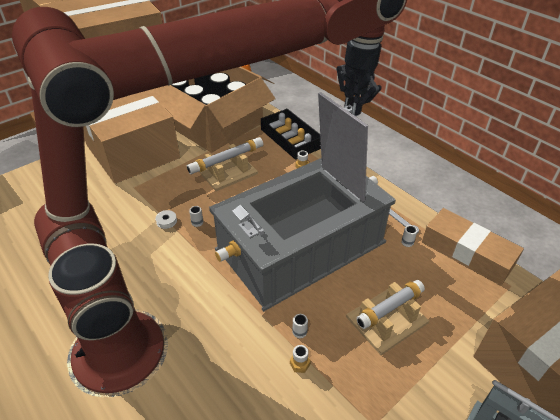

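```bash
python3 -m crank '[[0,0,0,29,0,-2,1],[0,0,0,29,0,1,1],[0,0,0,28,0,4,1],[0,0,0,20,0,5,1],[0,0,0,0,0,0,1],[0,0,0,0,0,0,1]]' 40
python3 - <<'E'
from h import *
shot('side','s8.png');o=rep()
c,s=np.cos(-.106),np.sin(-.106); Rm=R.from_rotvec(o['tool_rot']).as_matrix()
g=o['tool_pos']+Rm[:,2]*.160; d=g[:2]-[.5563,-.035]; r=np.array([-(d@[c,s]-.130),g[2]-.17]); print(r,np.hypot(*r),np.arctan2(r[1],r[0])-np.arctan2(28,242))
E
```

```text
t: 11.97
tool_pos: [0.8047, -0.0599, 0.5477]
tool_rot: [3.134, -0.153, -0.132]
contact_force: [3.3, 1.4, 5.9]
opening: 0.0186
t 12.02 pos [ 0.8045 -0.0599  0.5477] F [2.1 0.4 4.6] open 0.0184
[[ 0.992 -0.097 -0.083]
 [-0.098 -0.995  0.003]
 [-0.083  0.005 -0.997]] [-0.16  0.48  0.88 -0.01  1.87  1.5 ]
[-0.10616284  0.21825216] 0.24270260462391702 1.90833306088674
```

View pics/s8.png

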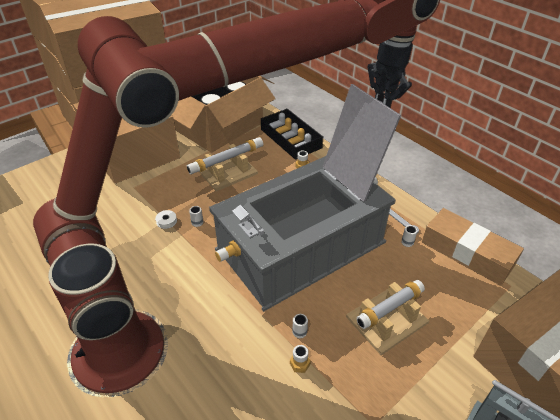

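```bash
python3 -m crank '[[0,0,0,0,0,0,-1],[0,0,0,0,0,0,-1],[0,0,0,0,0,-20,-1],[0,0,0,0,0,-35,-1],[0,0.08,0,0,-20,-10,-1],[0,0,0,-15,-38,0,-1],[0,0,0,-20,-40,0,-1],[0,0,0,-20,-40,0,-1]]' 40
python3 -m crank '[[0,0,0,-20,-40,0,-1],[0,0,0,-20,-40,0,-1],[0,0,0,-20,-40,10,-1],[0,0,0,-20,-40,20,-1],[0,0,0,-20,-40,30,-1],[0,0,0,-20,-40,30,-1],[0,0,0,0,-20,20,-1],[0,0,0,0,0,0,-1]]' 40
python3 - <<'E'
from h import *
o=rep()
Rm=R.from_rotvec(o['tool_rot']).as_matrix()
print(Rm.T@(np.array([.590,.372,.072])-o['tool_pos'])*1000-[0,0,155])
p=shot('side','s9.png')
E
```

```text
t: 12.68
tool_pos: [0.7697, 0.0729, 0.5994]
tool_rot: [3.126, -0.181, -0.033]
contact_force: [-0.1, 0.6, -0.2]
opening: 0.0856
t: 13.35
tool_pos: [0.68, 0.317, 0.4996]
tool_rot: [3.122, -0.171, -0.043]
contact_force: [0.6, -0.6, -1.8]
opening: 0.0853
t 13.35 pos [0.68   0.317  0.4996] F [ 0.6 -0.6 -1.8] open 0.0853
[[ 0.994 -0.109 -0.028]
 [-0.109 -0.994 -0.013]
 [-0.027  0.016 -1.   ]] [ 0.34  0.32  1.16 -0.    1.7   2.02]
[-83.97301646 -51.75699271 274.17944107]
```

View pics/s9.png

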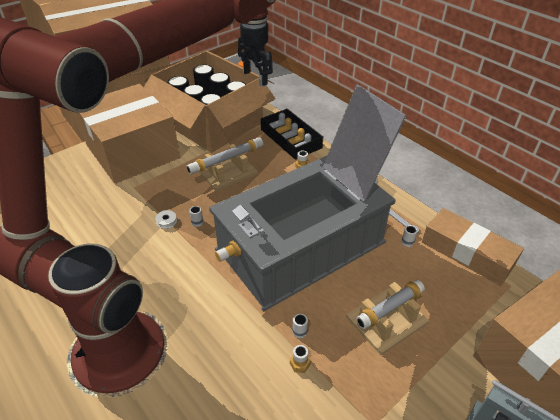

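```bash
python3 -m crank '[[0.015,0.027,0,-28,-17,38,-1],[0,0,0,-28,-17,38,-1],[0,0,0,-28,-17,38,-1],[0,0,0,0,0,30,-1],[0,0,0,0,0,0,-1]]' 40
cat >> h.py <<'E'
def wpix(p,o,pix,z):
    "wrist pixels -> world on plane z"
    Rm=R.from_rotvec(o['tool_rot']).as_matrix(); M=p['mount']
    f=210/np.tan(np.radians(p['vertical_fov'])/2); out=[]
    C=o['tool_pos']+Rm@M[:3,3]
    for u,v in pix:
        r=Rm@M[:3,:3]@np.array([(u-p['cx'])/f,(v-p['cy'])/f,1]); out.append(C+(z-C[2])/r[2]*r)
    return np.array(out)
E
python3 - <<'E'
from h import *
o=rep()
Rm=R.from_rotvec(o['tool_rot']).as_matrix()
p=shot('wrist','w10.png')
for d in spotter.mark_of('spool',p)[:2]: print(d)
for d in spotter.outline_of('spool',p)[:1]:
    m=d['region']; ys,xs=np.nonzero(m); print(d['confidence'],m.sum(),xs.min(),xs.max(),ys.min(),ys.max())
    for r in range(ys.min(),ys.max(),12): 
        q=np.nonzero(m[r])[0]
        if len(q): print(r,q.min(),q.max())
print(Rm.T@(np.array([.590,.372,.072])-o['tool_pos'])*1000-[0,0,155])
E
```

```text
t: 13.82
tool_pos: [0.6125, 0.3618, 0.3773]
tool_rot: [3.135, -0.184, 0.025]
contact_force: [0.1, 0.1, -2.6]
opening: 0.0856
t 13.82 pos [0.6125 0.3618 0.3773] F [ 0.1  0.1 -2.6] open 0.0856
[[ 0.993 -0.117  0.016]
 [-0.117 -0.993 -0.002]
 [ 0.016 -0.    -1.   ]] [ 0.43  0.26  1.42 -0.01  1.44  2.12]
0.66 10324 248 294 64 357
64 267 272
76 251 290
88 251 290
100 250 290
112 248 294
124 248 294
136 254 289
148 255 289
160 255 289
172 256 289
184 256 289
196 256 289
208 257 289
220 258 289
232 257 289
244 257 289
256 259 290
268 259 290
280 260 290
292 260 290
304 257 293
316 256 294
328 258 292
340 261 291
352 263 288
[-28.28882774  -7.45957071 149.93784924]
```

View pics/w10.png

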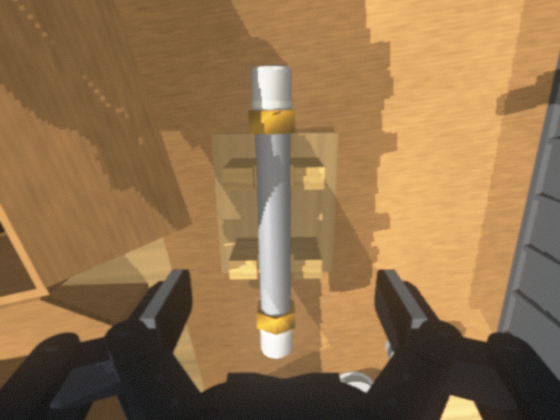

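Run:
```python
from h import *
o=ctrl.get_obs(); p=eyes.get_image('wrist')
Rm=R.from_rotvec(o['tool_rot']).as_matrix()
for z,pts in ((.089,[(271,110),(276,331)]),(.072,[(272,172),(275,292)]),(.087,[(272,133),(275.5,313)])):
    w=wpix(p,o,pts,z); d=w[0]-w[1]; print(w.round(4),np.linalg.norm(d),np.arctan2(d[1],d[0]),w.mean(0))
    g=w.mean(0); g[2]=.072
    print(Rm.T@(g-o['tool_pos'])*1000-[0,0,155])
print(np.arctan2(Rm[1,0],Rm[0,0]))
```

```text
[[0.6985 0.3646 0.089 ]
 [0.4889 0.3869 0.089 ]] 0.21073765170452605 -0.10596884649457383 [0.59367295 0.37572909 0.089     ]
[-31.54901696  -8.29573263 159.42924253]
[[0.6452 0.3714 0.072 ]
 [0.5225 0.3842 0.072 ]] 0.12339304752728965 -0.10398362075511396 [0.58384418 0.37775786 0.072     ]
[-41.54520565  -9.14723082 159.16105059]
[[0.6803 0.3662 0.087 ]
 [0.5082 0.385  0.087 ]] 0.17308641000563532 -0.10879267420186649 [0.59426151 0.37559967 0.087     ]
[-30.94949649  -8.23686947 159.44526457]
-0.11882457457645318
```

```bash
python3 -m crank '[[0,-0.016,-0.013,-20,-5,25,-1],[0,0,0,-11,-3,35,-1],[0,0,0,0,0,30,-1],[0,0,0,0,0,0,-1]]' 60
python3 - <<'E'
from h import *
o=rep()
Rm=R.from_rotvec(o['tool_rot']).as_matrix()
print(Rm.T@(np.array([.5935,.3757,.066])-o['tool_pos'])*1000-[0,0,155], np.arctan2(Rm[1,0],Rm[0,0]))
E
```

```text
t: 14.35
tool_pos: [0.5952, 0.3734, 0.3151]
tool_rot: [-3.114, 0.174, -0.064]
contact_force: [-0.6, 0.1, -1.8]
opening: 0.0854
t 14.35 pos [0.5952 0.3734 0.3151] F [-0.6  0.1 -1.8] open 0.0854
[[ 0.993 -0.111  0.042]
 [-0.112 -0.994  0.02 ]
 [ 0.039 -0.024 -0.999]] [ 0.45  0.28  1.51 -0.    1.3   2.14]
[-11.74866444   3.97675029  93.80242408] -0.11230439705723759
```

```bash
python3 -m crank '[[-0.024,-0.04,0,-5,0,25,-1],[0,0,0,0,0,0,-1]]' 60
python3 - <<'E'
from h import *
o=rep()
Rm=R.from_rotvec(o['tool_rot']).as_matrix()
print(Rm.T@(np.array([.5935,.3757,.066])-o['tool_pos'])*1000-[0,0,155], np.arctan2(Rm[1,0],Rm[0,0]))
E
```

```text
t: 14.52
tool_pos: [0.5942, 0.374, 0.2963]
tool_rot: [-3.133, 0.179, -0.009]
contact_force: [-0.6, -0.9, -2.1]
opening: 0.0848
t 14.52 pos [0.5942 0.374  0.2963] F [-0.6 -0.9 -2.1] open 0.0848
[[ 0.994 -0.114  0.006]
 [-0.114 -0.994  0.003]
 [ 0.006 -0.004 -1.   ]] [0.46 0.31 1.51 0.   1.32 2.14]
[-2.15643847 -0.75687189 75.30773157] -0.11389630832598756
```

```bash
python3 -m crank '[[0,0,-0.008,-2,-1,35,-1],[0,0,0,0,0,28,-1],[0,0,0,0,0,11,-1],[0,0,0,0,0,0,0],[0,0,0,0,0,0,1],[0,0,0,0,0,0,1],[0,0,0,0,0,0,1]]' 80
python3 - <<'E'
from h import *
o=rep()
Rm=R.from_rotvec(o['tool_rot']).as_matrix()
print(Rm.T@(np.array([.5935,.3757,.066])-o['tool_pos'])*1000-[0,0,155], np.arctan2(Rm[1,0],Rm[0,0]))
shot('wrist','w11.png')
E
```

```text
t: 15.1
tool_pos: [0.6056, 0.3766, 0.2487]
tool_rot: [-3.116, 0.171, -0.065]
contact_force: [-3.6, -9.3, 2.3]
opening: 0.0388
t 15.1 pos [0.6056 0.3766 0.2487] F [-3.6 -9.3  2.3] open 0.0388
[[ 0.993 -0.109  0.043]
 [-0.11  -0.994  0.018]
 [ 0.04  -0.022 -0.999]] [ 0.45  0.37  1.52 -0.    1.21  2.13]
[-19.24647503   6.28184501  26.94020854] -0.11026572866494738
```

View pics/w11.png

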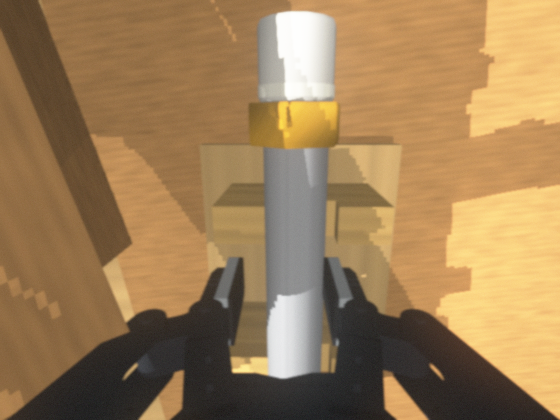

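```bash
python3 -m crank '[[0,0,0,0,0,0,-1],[-0.022,-0.04,0,-10,0,0,-1],[0,0,0,0,0,0,-1],[0,0,0,0,0,0,-1]]' 80
python3 - <<'E'
from h import *
o=rep()
Rm=R.from_rotvec(o['tool_rot']).as_matrix()
print(Rm.T@(np.array([.5935,.3757,.066])-o['tool_pos'])*1000-[0,0,155], np.arctan2(Rm[1,0],Rm[0,0]))
E
```

```text
t: 15.48
tool_pos: [0.5979, 0.3754, 0.2565]
tool_rot: [3.132, -0.173, 0.012]
contact_force: [0.3, -0.5, -0.3]
opening: 0.0775
t 15.48 pos [0.5979 0.3754 0.2565] F [ 0.3 -0.5 -0.3] open 0.0775
[[ 0.994 -0.11   0.007]
 [-0.11  -0.994 -0.005]
 [ 0.008  0.004 -1.   ]] [ 0.46  0.36  1.52 -0.01  1.26  2.14]
[-5.89710894 -0.68260435 35.50621031] -0.1105147199582258
```

```bash
python3 -m crank '[[0,0,0,-5,-1,12,-1],[0,0,0,0,0,0,-1],[0,0,0,0,0,12,-1],[0,0,0,0,0,0,-1]]' 80
python3 - <<'E'
from h import *
o=rep()
Rm=R.from_rotvec(o['tool_rot']).as_matrix()
print(Rm.T@(np.array([.5935,.3757,.066])-o['tool_pos'])*1000-[0,0,155], np.arctan2(Rm[1,0],Rm[0,0]), o['dq'].round(3),o['wrist_torque'])
E
```

```text
t: 15.82
tool_pos: [0.5937, 0.3778, 0.2328]
tool_rot: [3.136, -0.173, 0.022]
contact_force: [-1.0, -0.9, -1.9]
opening: 0.0855
t 15.82 pos [0.5937 0.3778 0.2328] F [-1.  -0.9 -1.9] open 0.0855
[[ 0.994 -0.11   0.014]
 [-0.11  -0.994 -0.002]
 [ 0.014  0.    -1.   ]] [ 0.46  0.38  1.54 -0.01  1.22  2.15]
[-2.29313182  2.06866789 11.79148712] -0.10994369366675888 [ 0.005 -0.025 -0.035  0.001  0.003 -0.001] [ 0.00374933  0.09814612 -0.00145739]
```

```bash
python3 -m crank '[[0,-0.012,0,0,2,10,-1],[0,0,0,0,0,0,-1],[0,0,0,0,0,0,0],[0,0,0,0,0,0,1],[0,0,0,0,0,0,1],[0,0,0,0,0,0,1],[0,0,0,0,0,0,1],[0,0,0,0,0,0,1]]' 80
python3 - <<'E'
from h import *
o=rep()
Rm=R.from_rotvec(o['tool_rot']).as_matrix()
print(Rm.T@(np.array([.5935,.3757,.066])-o['tool_pos'])*1000-[0,0,155], np.arctan2(Rm[1,0],Rm[0,0]), o['dq'].round(3),o['wrist_torque'])
E
```

```text
t: 16.48
tool_pos: [0.5935, 0.3753, 0.2193]
tool_rot: [3.135, -0.173, -0.003]
contact_force: [0.5, -0.2, -3.0]
opening: 0.0283
t 16.48 pos [0.5935 0.3753 0.2193] F [ 0.5 -0.2 -3. ] open 0.0283
[[ 0.994 -0.11  -0.002]
 [-0.11  -0.994 -0.001]
 [-0.002  0.002 -1.   ]] [ 0.46  0.39  1.54 -0.    1.21  2.14]
[ 0.21353924 -0.66914353 -1.71300928] -0.11019846127406643 [ 0.    -0.001  0.001 -0.     0.001  0.   ] [0.01245602 0.00010504 0.00699486]
```

```bash
python3 -m crank '[[0,0,0,0,0,-10,1],[0,0,0,0,0,-25,1],[0,0,0,0,0,-25,1],[0,0,0,0,0,-25,1],[0,0,0,0,0,-25,1],[0,0,0,0,0,0,1],[0,0,0,0,0,0,1]]' 80
cat > plan.py <<'E'
import numpy as np, cv2, heapq
# map x -320..320, z 0..500 at 1mm
W,H=640,520
M=np.full((H,W),255,np.uint8)
def rect(x0,x1,z0,z1): M[int(z0):int(z1)+1,int(x0+320):int(x1+320)+1]=0
rect(-206,-117.5,160,170);rect(117.5,206,160,170);rect(-206,-200,0,170);rect(200,206,0,170);rect(-206,206,0,6)
rect(-200,-175,102,148);rect(175,200,102,148)
def poly(p): cv2.fillPoly(M,[np.array([[x+320,z] for x,z in p],np.int32)],0)
# hasp at 1.95 +-, leaf+tab; lid at 1.95
poly([(-158,170),(-150,184),(-172,248),(-205,238),(-206,170)])
poly([(117.5,170),(126,172),(126+251*.37,170+251*.93),(145+251*.37,170+251*.93),(145,165)])
D=cv2.distanceTransform(M,cv2.DIST_L2,5)
s=np.arange(-135,136,5.); pts=[]
def r(a): a=abs(a); return 15 if a<85 else (24 if a<=104 else 16.5)
for a in list(s)+[-104,104,-85.1,85.1]:
    pts+=[(a,r(a)),(a,-r(a))]
for b in (-10,0,10): pts+=[(135,b),(-135,b)]
for t in range(-25,46,5): pts+=[(-13,t),(13,t)]
for t in range(46,150,6): pts+=[(-43,t),(43,t)]
for l in range(-43,44,8): pts+=[(l,46)]
for t in range(150,235,8): pts+=[(-47,t),(47,t)]
pts=np.array(pts)
def clear(x,z,a):
    c,sn=np.cos(a),np.sin(a)
    X=x+pts[:,0]*c-pts[:,1]*sn; Z=z+pts[:,0]*sn+pts[:,1]*c
    xi=np.clip(np.round(X+320).astype(int),0,W-1); zi=np.clip(np.round(Z).astype(int),0,H-1)
    d=D[zi,xi]; i=d.argmin(); return d[i],i
if __name__=='__main__':
    xs=np.arange(-80,81,4);zs=np.arange(97,338,4);As=np.radians(np.arange(-3,55,3))
    C=np.array([[[clear(x,z,a)[0] for a in As] for z in zs] for x in xs])
    goal=(int(np.abs(xs).argmin()),int(np.abs(zs-125).argmin()),1)
    print('goal',xs[goal[0]],zs[goal[1]],As[goal[2]],C[goal])
    for start_a in (0,):
        st=(int(np.abs(xs).argmin()),len(zs)-1,1)
        dist={st:0};prev={};pq=[(0,st)]
        while pq:
            d,u=heapq.heappop(pq)
            if u==goal: break
            if d>dist[u]: continue
            for dx in(-1,0,1):
             for dz in(-1,0,1):
              for da in(-1,0,1):
                v=(u[0]+dx,u[1]+dz,u[2]+da)
                if v==u or not all(0<=v[k]<C.shape[k] for k in range(3)): continue
                cl=C[v]
                if cl<1: continue
                nd=d+np.sqrt(dx*dx+dz*dz+da*da)*(1+(12/cl)**3)
                if nd<dist.get(v,1e18): dist[v]=nd;prev[v]=u;heapq.heappush(pq,(nd,v))
        p=[goal]
        while p[-1]!=st: p.append(prev[p[-1]])
        for u in p[::-1]:
            i=clear(xs[u[0]],zs[u[1]],As[u[2]])[1]
            print(xs[u[0]],zs[u[1]],round(np.degrees(As[u[2]])),round(float(C[u]),1),pts[i])
E
python3 plan.py
python3 - <<'E'
from h import *
rep(); shot('side','s12.png')
E
```

```text
t: 17.07
tool_pos: [0.5906, 0.3739, 0.325]
tool_rot: [3.126, -0.172, -0.029]
contact_force: [-0.4, -0.3, -6.4]
opening: 0.0281
goal 0 125 0.0 16.993797
0 337 0 45.7 [135.  -16.5]
0 333 3 46.1 [135.  -16.5]
0 329 6 47.1 [135.  -16.5]
0 325 9 48.3 [135.  -16.5]
0 321 12 50.3 [135.  -16.5]
0 317 15 48.9 [-135.   -16.5]
4 313 18 50.5 [135.  -16.5]
4 309 21 50.3 [-135.   10.]
8 305 24 51.9 [135.  -16.5]
12 301 27 51.3 [135.  -16.5]
16 297 30 50.9 [-135.   -16.5]
16 293 33 46.8 [-135.   -16.5]
16 289 36 42.8 [-135.   -16.5]
16 285 39 41.2 [-135.  -10.]
16 281 42 38.6 [-135.   10.]
16 277 42 36.0 [-135.   10.]
16 273 42 33.6 [-135.   10.]
16 269 42 31.0 [-135.    16.5]
16 265 42 28.6 [-135.    16.5]
16 261 42 26.2 [-135.    16.5]
16 257 42 24.8 [-135.    16.5]
16 253 42 24.0 [-135.    16.5]
16 249 42 23.2 [-135.    16.5]
16 245 42 23.0 [-135.    16.5]
16 241 42 23.0 [-135.    16.5]
16 237 42 23.2 [-135.    16.5]
16 233 42 24.0 [-135.    16.5]
16 229 42 24.8 [-135.    16.5]
16 225 42 26.2 [-135.    16.5]
16 221 42 28.6 [-135.    16.5]
16 217 42 31.0 [-135.    16.5]
16 213 42 33.8 [-135.    1
[... 401 characters left out ...]
]
-16 153 33 32.2 [-47. 166.]
-20 149 30 30.0 [135.  -16.5]
-20 145 30 28.6 [135.  -16.5]
-24 141 30 24.0 [-43.  70.]
-28 137 27 22.0 [-43.  70.]
-28 133 27 19.6 [135.  -16.5]
-28 129 27 18.2 [135.  -16.5]
-28 125 24 15.0 [135.  -16.5]
-28 121 21 14.2 [135.  -16.5]
-28 117 18 17.2 [135.   0.]
-28 113 15 14.4 [-135.    16.5]
-24 109 12 13.8 [135.   16.5]
-20 109 9 15.2 [135.   16.5]
-16 109 6 20.0 [135.   16.5]
-12 113 3 23.0 [135.   16.5]
-8 117 0 20.2 [-104.   24.]
-4 121 0 18.0 [-104.   24.]
0 125 0 17.0 [104.  24.]
t 17.07 pos [0.5906 0.3739 0.325 ] F [-0.4 -0.3 -6.4] open 0.0281
[[ 0.994 -0.11  -0.019]
 [-0.11  -0.994 -0.01 ]
 [-0.018  0.012 -1.   ]] [ 0.46  0.28  1.49 -0.    1.39  2.14]
```

View pics/s12.png

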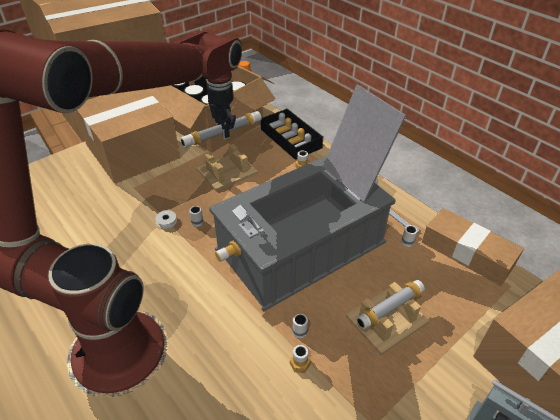

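```bash
cat >> h.py <<'E'
BOX=np.array([.5563,-.035,0]); BY=-.106; OFF=np.array([0,0,.1473])
RB=R.from_euler('z',BY).as_matrix()
def st(wx=None,wz=None,wa=None,wy=0):
    "spool state in box frame (mm, deg) and what is needed to a waypoint"
    o=ctrl.get_obs(); Rm=R.from_rotvec(o['tool_rot']).as_matrix()
    s=RB.T@(o['tool_pos']+Rm@OFF-BOX)*1000; B=RB.T@Rm
    print('t',round(o['t'],2),'spool',s.round(1),'tilt',round(np.degrees(np.arcsin(B[2,0])),1),'yaw',round(np.degrees(np.arctan2(B[1,0],B[0,0])),1),'roll',round(np.degrees(np.arcsin(B[2,1])),1),'F',o['contact_force'].round(1),'op',round(o['opening'],4),'q',o['q'].round(2))
    if wx is not None:
        a=np.radians(wa)
        T=np.array([[np.cos(a),0,np.sin(a)],[0,-1,0],[np.sin(a),0,-np.cos(a)]]).T
        T=np.c_[[np.cos(a),0,np.sin(a)],[0,-1,0],[np.sin(a),0,-np.cos(a)]]
        tcp=np.array([wx,wy,wz])-T@OFF*1000
        print('need turn',R.from_matrix(B.T@T).as_rotvec().round(3),'shift',(B.T@(tcp-(s-B@OFF*1000))).round(1))
    return o
E
python3 -m crank '[[0.01,0.02,0,0,0,-35,1],[0,0,0,0,5,-35,1],[0,0,0,0,10,-35,1],[0,0,0,0,20,-30,1],[0,0,0,0,30,-15,1],[0,0,0,0,30,0,1],[0,0,0,0,30,0,1],[0,0,0,0,30,0,1]]' 80
python3 -c "
from h import *
st(0,325,0)"
```

```text
t: 17.78
tool_pos: [0.5725, 0.2204, 0.4592]
tool_rot: [3.122, -0.157, -0.041]
contact_force: [0.5, 0.3, -5.6]
opening: 0.0283
t 17.78 spool [-14.6 253.2 311.9] tilt -1.5 yaw 0.3 roll 0.9 F [ 0.5  0.3 -5.6] op 0.0283 q [ 0.25  0.01  1.57 -0.01  1.59  1.92]
need turn [0.017 0.025 0.006] shift [  9.1 255.9  -9.1]
```

```bash
python3 -m crank '[[0.015,0.02,0,2,35,-10,1],[0,0,0,2,36,0,1],[0,0,0,2,36,0,1],[0,0,0,2,36,0,1],[0,0,0,0,36,0,1],[0,0,0,0,36,0,1],[0,0,0,0,20,0,1],[0,0,0,0,0,0,1]]' 80
python3 -c "
from h import *
st(8,310,21)"
```

```text
t: 18.45
tool_pos: [0.5527, -0.0289, 0.4486]
tool_rot: [3.132, -0.162, -0.054]
contact_force: [0.1, 0.1, -4.1]
opening: 0.0281
t 18.45 spool [ -9.2   4.8 301.4] tilt -1.9 yaw 0.1 roll 0.4 F [ 0.1  0.1 -4.1] op 0.0281 q [-0.18 -0.13  1.72 -0.01  1.59  1.49]
need turn [0.006 0.4   0.004] shift [-40.5   5.6   2.5]
```

```bash
python3 -m crank '[[0,0.1,0,-11,2,-3,1],[0,0.1,0,-11,2,-3,1],[0,0.1,0,-11,1,-3,1],[0,0.1,0,-11,1,-3,1],[0,0,0,0,0,0,1]]' 80
python3 -c "
from h import *
st(16,290,42)"
```

```text
t: 18.87
tool_pos: [0.5054, -0.0312, 0.4405]
tool_rot: [3.067, -0.165, 0.554]
contact_force: [-0.8, -0.6, -6.1]
opening: 0.0283
t 18.87 spool [  0.5  -2.  302.5] tilt 20.5 yaw -0.0 roll 0.1 F [-0.8 -0.6 -6.1] op 0.0283 q [-0.22 -0.35  1.93  0.04  1.21  1.45]
need turn [ 0.003  0.376 -0.   ] shift [-43.9  -1.7  27.4]
```

```bash
python3 -m crank '[[0,0.1,0,-11,0,4,1],[0,0.1,0,-11,0,4,1],[0,0.1,0,-11,0,4,1],[0,0.08,0,-9,0,4,1],[0,0,0,0,0,0,1]]' 80
python3 -c "
from h import *
st(16,260,42)
shot('scene','c13.png')"
```

```text
t: 19.28
tool_pos: [0.4747, -0.0256, 0.3953]
tool_rot: [2.904, -0.153, 1.094]
contact_force: [-1.2, -0.2, -6.7]
opening: 0.0284
t 19.28 spool [ 15.    1.2 284.6] tilt 41.3 yaw -0.0 roll -0.2 F [-1.2 -0.2 -6.7] op 0.0284 q [-0.23 -0.5   2.14  0.12  0.79  1.39]
need turn [-0.003  0.013 -0.   ] shift [-17.4   0.8  19.1]
```

View pics/c13.png

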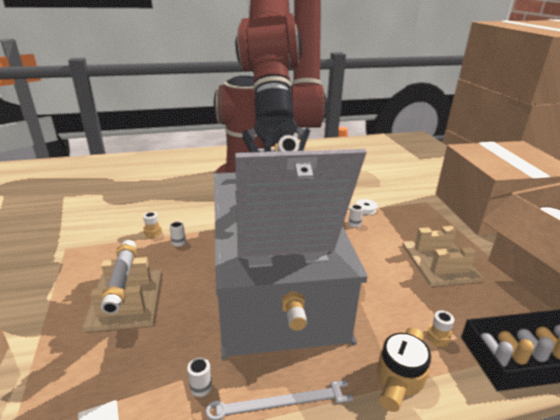

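```bash
python3 -m crank '[[0,0.01,0,-11,0,12,1],[0,0,0,-11,0,12,1],[0,0,0,-11,0,12,1],[0,0,0,0,0,0,1]]' 80
python3 -c "
from h import *
st(16,205,42)
shot('side','s14.png')"
```

```text
t: 19.67
tool_pos: [0.4763, -0.0246, 0.3467]
tool_rot: [2.912, -0.15, 1.083]
contact_force: [-0.9, 1.4, -7.1]
opening: 0.0278
t 19.67 spool [ 15.7   2.8 235.2] tilt 40.8 yaw 0.1 roll -0.2 F [-0.9  1.4 -7.1] op 0.0278 q [-0.23 -0.45  2.19  0.13  0.7   1.38]
need turn [-0.007  0.021  0.001] shift [-22.5   2.   23.1]
```

View pics/s14.png

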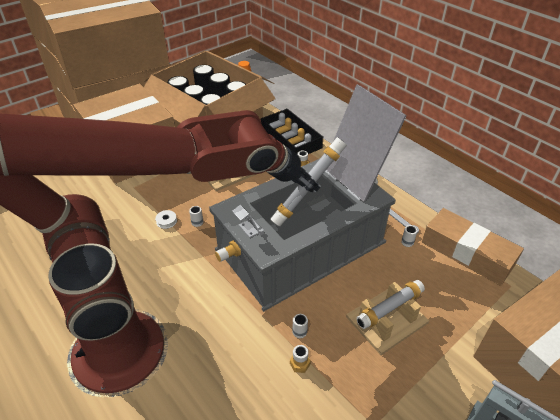

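```bash
cat >> h.py <<'E'
def projchk(f):
    o=ctrl.get_obs(); Rm=R.from_rotvec(o['tool_rot']).as_matrix(); p=eyes.get_image('side'); im=p['image'][:,:,::-1].copy()
    C=o['tool_pos']+Rm@OFF; f_=210/np.tan(np.radians(p['vertical_fov'])/2); K=np.array([[f_,0,p['cx']],[0,f_,p['cy']],[0,0,1.]])
    def pr(w): return cv2.projectPoints(np.array(w).reshape(-1,1,3),p['rvec'],p['tvec'],K,None)[0].reshape(-1,2)
    pts=pr([C+Rm[:,0]*s for s in (-.135,-.103,0,.103,.135)]); print(pts.round(0).tolist())
    # box mouth and pipe line overlay
    bx=lambda x,y,z: BOX+RB@np.array([x,y,z])
    mo=pr([bx(-.1175,-.08,.17),bx(.1175,-.08,.17),bx(.1175,.08,.17),bx(-.1175,.08,.17)])
    x0,y0=int(mo[:,0].mean())-100,int(mo[:,1].mean())-85
    S=4; crop=cv2.resize(im[y0:y0+150,x0:x0+200],None,fx=S,fy=S,interpolation=cv2.INTER_CUBIC)
    t=lambda q:(int((q[0]-x0+.5)*S),int((q[1]-y0+.5)*S))
    for q in pts: cv2.circle(crop,t(q),4,(0,0,255),-1)
    cv2.polylines(crop,[np.array([t(q) for q in mo])],True,(0,255,0),1)
    cv2.imwrite('pics/'+f,crop)
E
python3 -c "
from h import *
projchk('p15.png')"
```

```text
[[277.0, 221.0], [285.0, 211.0], [310.0, 181.0], [336.0, 149.0], [344.0, 139.0]]
```

View pics/p15.png

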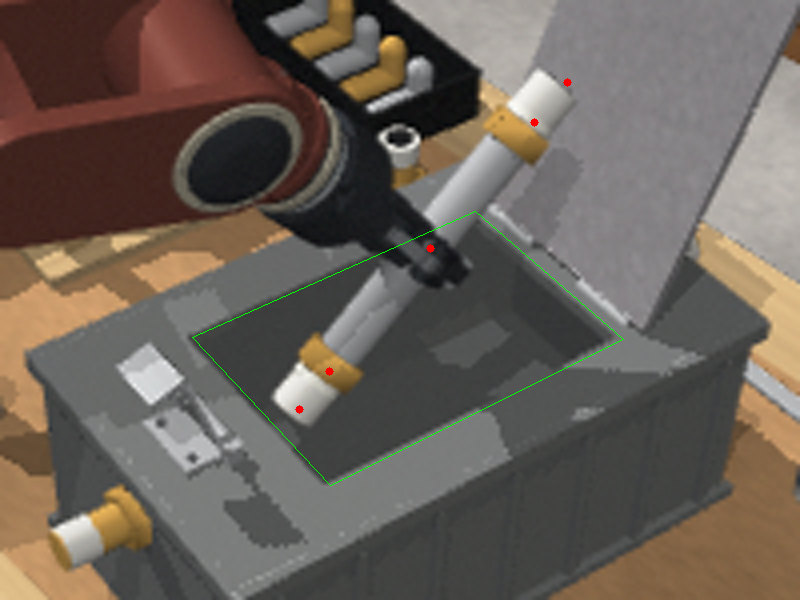

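```bash
python3 -m crank '[[0,0.02,0,-11,1,12,1],[0,0,0,-11,1,12,1],[0,0,0,-13,0,6,1],[0,0,0,0,0,0,1]]' 80
python3 -c "
from h import *
st(-6,167,37)"
```

```text
t: 20.1
tool_pos: [0.4754, -0.0266, 0.3125]
tool_rot: [2.888, -0.146, 1.137]
contact_force: [-0.9, -0.9, -7.5]
opening: 0.0283
t 20.1 spool [ 19.1   0.6 204.7] tilt 43.0 yaw 0.2 roll -0.1 F [-0.9 -0.9 -7.5] op 0.0283 q [-0.23 -0.42  2.23  0.17  0.59  1.34]
need turn [-0.006 -0.105  0.003] shift [-28.7  -0.3  11.3]
```

```bash
python3 -m crank '[[0,-0.03,0,-10,0,5,1],[0,-0.03,0,-10,0,4,1],[0,-0.03,0,-9,0,4,1],[0,0,0,0,0,0,1]]' 80
python3 -c "
from h import *
st(-8,165,36)
st(-20,147,30)"
```

```text
t: 20.43
tool_pos: [0.4624, -0.0253, 0.2852]
tool_rot: [2.942, -0.148, 1.001]
contact_force: [-1.4, -0.8, -6.1]
opening: 0.0283
t 20.43 spool [ -4.6   0.5 168.4] tilt 37.6 yaw 0.3 roll -0.1 F [-1.4 -0.8 -6.1] op 0.0283 q [-0.24 -0.41  2.26  0.14  0.64  1.35]
need turn [-0.005 -0.027  0.004] shift [-0.7 -0.3  0.7]
t 20.43 spool [ -4.6   0.5 168.4] tilt 37.6 yaw 0.3 roll -0.1 F [-1.4 -0.8 -6.1] op 0.0283 q [-0.24 -0.41  2.26  0.14  0.64  1.35]
need turn [-0.005 -0.132  0.004] shift [-5.8 -0.3  8.9]
```

```bash
python3 -m crank '[[0,-0.045,0,-2,0,3,1],[0,-0.045,0,-2,0,3,1],[0,-0.04,0,-2,0,3,1],[0,0,0,0,0,0,1]]' 80
python3 -c "
from h import *
st(-28,128,26)"
```

```text
t: 20.77
tool_pos: [0.4625, -0.0253, 0.2748]
tool_rot: [3.008, -0.152, 0.803]
contact_force: [0.4, 0.2, -5.2]
opening: 0.0285
t 20.77 spool [-20.9   0.3 147.1] tilt 29.9 yaw 0.3 roll -0.1 F [ 0.4  0.2 -5.2] op 0.0285 q [-0.23 -0.36  2.23  0.1   0.76  1.39]
need turn [-0.004 -0.068  0.004] shift [-5.7 -0.3 13.4]
```

```bash
python3 -m crank '[[0,-0.03,0,-3,0,6,1],[0,-0.03,0,-3,0,6,1],[0,0,0,0,0,0,1]]' 80
python3 -c "
from h import *
projchk('p16.png');st(-28,120,20)"
```

```text
t: 21.02
tool_pos: [0.4638, -0.0255, 0.2619]
tool_rot: [3.033, -0.153, 0.714]
contact_force: [-0.1, 0.0, -5.1]
opening: 0.0278
[[258.0, 252.0], [267.0, 244.0], [296.0, 218.0], [324.0, 192.0], [333.0, 184.0]]
t 21.07 spool [-2.690e+01  1.000e-01  1.307e+02] tilt 26.6 yaw 0.3 roll -0.1 F [ 0.1  0.9 -5.3] op 0.0281 q [-0.23 -0.33  2.22  0.08  0.79  1.4 ]
need turn [-0.003 -0.115  0.004] shift [11.2 -0.3 10.1]
```

View pics/p16.png

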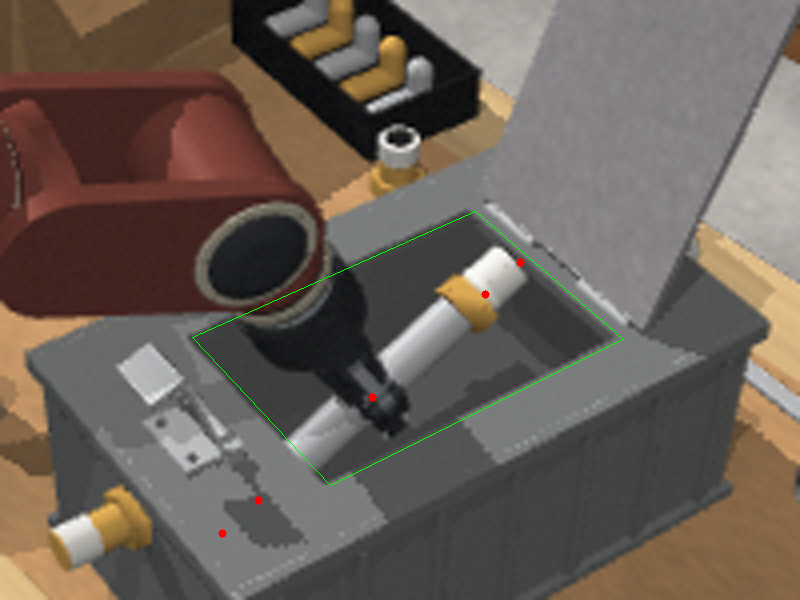

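```bash
python3 -m crank '[[0,-0.055,0,6,0,5,1],[0,-0.05,0,5,0,5,1],[0,0,0,0,0,0,1]]' 80
python3 -c "
from h import *
st(-26,112,14)"
```

```text
t: 21.32
tool_pos: [0.4786, -0.027, 0.2582]
tool_rot: [3.071, -0.155, 0.556]
contact_force: [0.7, -0.3, -4.5]
opening: 0.0281
t 21.32 spool [-2.650e+01  1.000e-01  1.203e+02] tilt 20.5 yaw 0.3 roll -0.0 F [ 0.7 -0.3 -4.5] op 0.0281 q [-0.22 -0.25  2.16  0.06  0.88  1.42]
need turn [-0.002 -0.114  0.005] shift [14.3 -0.1  8.9]
```

```bash
python3 -m crank '[[0,-0.055,0,7,0,5,1],[0,-0.055,0,7,0,4,1],[0,0,0,0,0,0,1]]' 80
python3 -c "
from h import *
projchk('p17.png');st(-20,109,8)"
```

```text
t: 21.57
tool_pos: [0.4955, -0.0286, 0.2549]
tool_rot: [3.101, -0.157, 0.391]
contact_force: [0.3, 0.5, -4.9]
opening: 0.0283
[[256.0, 251.0], [266.0, 244.0], [296.0, 222.0], [326.0, 201.0], [335.0, 195.0]]
t 21.62 spool [-24.8   0.3 112.3] tilt 14.4 yaw 0.3 roll -0.0 F [-0.  -0.  -4.4] op 0.0285 q [-0.21 -0.18  2.1   0.04  0.97  1.44]
need turn [-0.002 -0.113  0.005] shift [20.4  0.1  5.3]
```

View pics/p17.png

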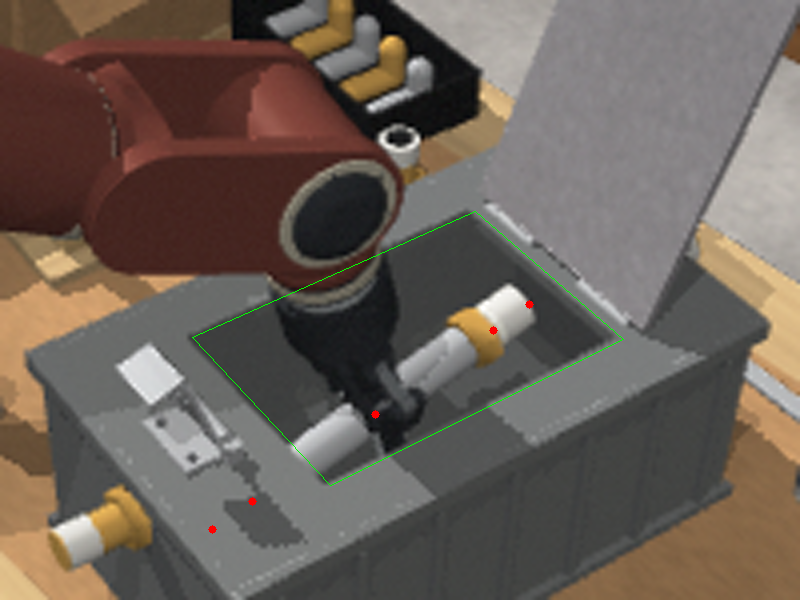

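```bash
python3 -m crank '[[0,-0.06,0,9,0,3,1],[0,-0.06,0,9,0,3,1],[0,0,0,0,0,0,1]]' 80
python3 -c "
from h import *
st(-14,111,3)"
```

```text
t: 21.87
tool_pos: [0.5132, -0.0301, 0.2535]
tool_rot: [3.125, -0.157, 0.213]
contact_force: [-0.3, -0.1, -5.0]
opening: 0.0283
t 21.87 spool [-23.4   0.5 107.6] tilt 7.8 yaw 0.3 roll -0.1 F [-0.3 -0.1 -5. ] op 0.0283 q [-0.21 -0.1   2.03  0.02  1.08  1.46]
need turn [-0.002 -0.084  0.005] shift [22.1  0.4 -1.6]
```

```bash
python3 -m crank '[[0,-0.045,0,10,0,0,1],[0,-0.045,0,11,0,0,1],[0,0,0,0,0,0,1]]' 80
python3 -c "
from h import *
st(1,125,0)"
```

```text
t: 22.12
tool_pos: [0.5331, -0.0319, 0.2564]
tool_rot: [3.136, -0.157, 0.084]
contact_force: [-0.2, 0.4, -4.4]
opening: 0.0282
t 22.12 spool [-15.6   0.9 109.3] tilt 3.0 yaw 0.3 roll -0.1 F [-0.2  0.4 -4.4] op 0.0282 q [-0.2  -0.04  1.96  0.01  1.16  1.47]
need turn [-0.002 -0.053  0.006] shift [ 25.2   0.7 -14.6]
```

```bash
python3 -m crank '[[0,-0.03,0,12,0,-7,1],[0,-0.022,0,12,1,-7,1],[0,0,0,0,0,0,1],[0,0,0,0,0,0,1]]' 80
python3 -c "
from h import *
projchk('p18.png');st(1,125,0)
p=shot('wrist','w18.png')
print(spotter.mark_of('spool',p)[:1],spotter.mark_of('pipe_mid',p)[:1],spotter.mark_of('mouth',p)[:1])"
```

```text
t: 22.45
tool_pos: [0.5539, -0.0347, 0.2711]
tool_rot: [-3.136, 0.156, -0.016]
contact_force: [0.5, 0.4, -5.8]
opening: 0.0285
[[262.0, 236.0], [272.0, 231.0], [303.0, 216.0], [333.0, 201.0], [342.0, 196.0]]
t 22.5 spool [ -0.9   0.4 123.9] tilt 0.6 yaw 0.4 roll -0.1 F [-0.1  0.5 -5.3] op 0.0284 q [-0.2   0.01  1.89  0.    1.23  1.47]
need turn [-0.002 -0.011  0.007] shift [ 3.5  0.1 -1.1]
[{'centre': [0.5497, -0.0384, 0.1217], 'confidence': 0.92}] [] []
```

View pics/p18.png

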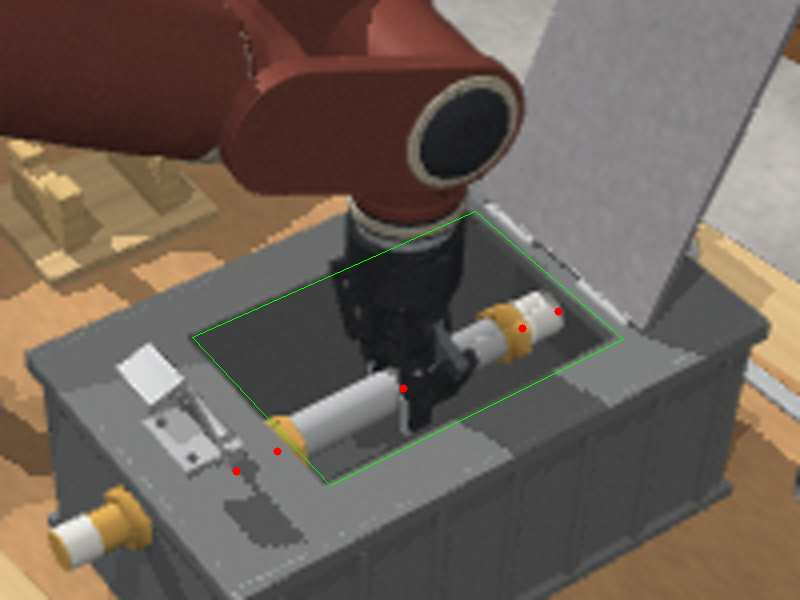

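View pics/w18.png

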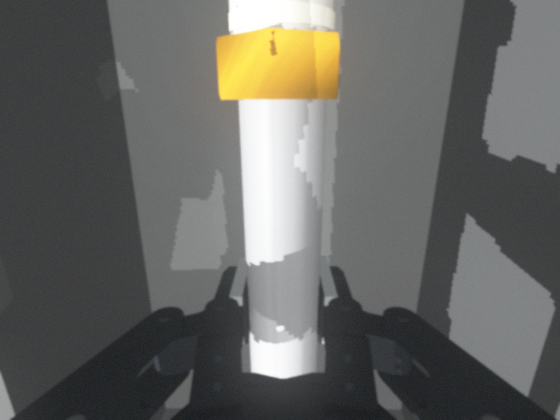

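```bash
python3 -m crank '[[0,-0.01,0.005,4,0,-2,1],[0,0,0,0,0,0,1],[0,0,0,0,0,0,1],[0,0,0,0,0,0,1],[0,0,0,0,0,0,1]]' 80
python3 -c "
from h import *
st(1,125,0)
p=shot('side','s19.png')
B=lambda w:(RB.T@(np.array(w)-BOX)*1000).round(1)
for q in ('spool','hasp_tab','lid_lug'):
  print(q,[(B(d['centre']),d['confidence']) for d in spotter.mark_of(q,p)[:2]])
p=shot('wrist')
print([(B(d['centre']),d['confidence']) for d in spotter.mark_of('spool',p)[:2]])
print(ctrl.get_obs()['dq'].round(4))"
```

```text
t: 23.12
tool_pos: [0.557, -0.0348, 0.2717]
tool_rot: [-3.134, 0.164, 0.006]
contact_force: [-0.4, -0.1, -4.2]
opening: 0.0282
t 23.12 spool [1.000e-01 6.000e-01 1.244e+02] tilt -0.2 yaw 0.1 roll -0.2 F [-0.4 -0.1 -4.2] op 0.0282 q [-0.2   0.02  1.88  0.    1.25  1.48]
need turn [-0.003  0.004  0.001] shift [ 0.3  0.2 -0.6]
spool [(array([ -4.4,   3.5, 124.8]), 0.69), (array([-220.4, -297.5,    0.5]), 0.22)]
hasp_tab [(array([-190.3,   -2.3,  236.4]), 0.6), (array([-170.1, -229.9,   -3.4]), 0.35)]
lid_lug [(array([241.9,   1.9, 382.3]), 0.85)]
[(array([ -2.5,  -1. , 123.5]), 0.79)]
[ 0.0004 -0.0002 -0.0008  0.0013 -0.0011 -0.0008]
```

View pics/s19.png

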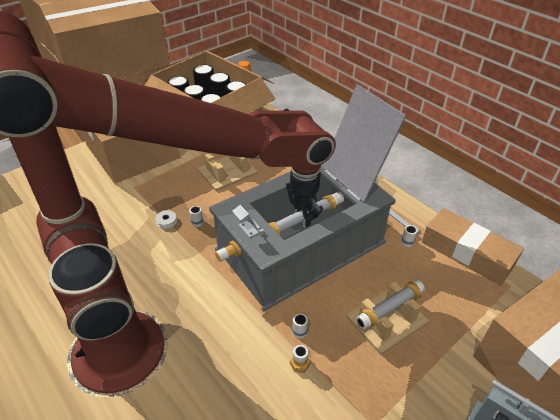

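```bash
python3 -c "
from h import *
print(ctrl.finish_job()); rep()"
```

```text
the job is handed in; nothing more can be done
None
the job is handed in; nothing more can be done
```

The job is handed in at about t = 23.3 s. The robot is holding the long spool inside the box, level and midway between the pipe ends. No verdict was reported.

**What I did**
1. I gripped the hasp's tab across its width and folded the hasp back.
2. I swung the lid up by its lug and laid it back on its stop.
3. I lifted the long spool from its cradle. The first try at the grasp came up short of depth with the tool tilted, so I reopened and went down in smaller steps.
4. I passed the spool through the mouth tilted at about 43°, low end towards the robot, then levelled it inside.

**Last checks**

| Check | Result |
|---|---|
| Spool position, from the arm's pose | 0.1 mm lengthwise, 0.6 mm sideways and -0.6 mm in height from the midpoint |
| Spool angle, from the arm's pose | within about 0.3° of the pipe axis |
| Spool position, from the cameras | side: -4.4, 3.5, -0.2 mm; wrist: -2.5, -1.0, -1.5 mm |
| Grip | jaws at 28 mm on the 30 mm barrel |
| Wrist force | 4 to 6 N, roughly the weight of the spool alone, so I saw no sign of it touching the box |
| Hasp, from the side camera | about 1.9 rad |
| Lid | about 1.95 rad, on its stop |

- **Disagreement:** The camera and arm-pose readings differ by up to 4.5 mm, about the detector's own error and within the limits. The position figures also rest on a box pose fitted from the pictures.
- **Not measured:** I checked the short spool and other fittings only by eye. They looked unmoved in the side view.

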